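# Charge the ink mill with mixing balls

## Robot

A 7-joint arm with a two-finger parallel gripper is mounted at the origin on the work surface. World frame = base frame: x ahead of the robot, y to its left, z up, the work surface at z = 0. Lengths are in m, angles in rad, forces in N, time in s.
With the tool pointing down it reaches from about 0.35 to 0.9 m from the base axis. Payload 8.1 kg.
Tool frame: the origin (TCP) lies on the centre line of the jaws, within the pads' length; the fingertips stand 19 mm ahead of it and the grasp point (between the pads) is the TCP (arm.tip_reach is the distance from the TCP to the fingertips, in m); z points along the fingers, y is the line along which they close (so a half turn about z gives the same grasp; the last joint's range is limited). The gripper opens to 92 mm and grips with 3 to 60 N. Pads are 19 mm wide; open, the fingers measure 130 mm over their backs; the gripper's body (75 mm by 190 mm) begins 47 mm behind the grasp point.
Start: joints at [-1.402, 0.434, 0.025, 1.573, -0.012, 1.134, -0.075], TCP at [0.168, 0.602, 0.246] pointing down, gripper open.
Joint ranges: [-2.62, 2.62], [-0.44, 2.09], [-1.27, 1.32], [0.08, 2.57], [-1.32, 4.46], [0.12, 2], [-2.74, 2.74]. Speed limits (rad/s): [2.22, 2.22, 3.01, 3.01, 3.14, 3.14, 3.14].

## Interface

Orientations are given as a rotation vector (axis times angle).
In Python, from cell import arm gives the robot as it stands.
- The arm moves only by the tool arm_command, never from a script. Its argument "targets" is a list that holds one entry, the list of rows, each a list of 6 numbers: the shift along the tool's x, y, z in m, then the turn, a rotation vector about the tool's x, y, z in rad. A call has 1 to 10 rows; each row shifts and turns the commanded pose from where the row before left it, along the tool's axes as they then stand; what a row does not reach is not made up. A row lasts 1/8 s, in which the tool goes at most 62.5 mm and 10.7 degrees, less where a joint would pass 70% of its speed; a pose out of reach is approached as far as the arm can. A call with a gripper value outside its range is refused whole. "jaw" is the finger opening in m, from 0 to 0.0918, set as the call begins (left out, the last holds). The fingers move at their own pace and stop on an object; "newtons" is the grip in N (left out, the last holds). Time passes only in rows, so rows that do not move let the fingers close. It gives the time, the measured TCP pose, the force, the opening and the grip force at its end, in the units of the state.
- arm.observe(): the state, without advancing time (a new reading comes with each control period).
- arm.get_image(name): name is "scene" or "top" or "wrist"; returns a dict with "pixels" (384x512x3 uint8, red, green, blue), "z_map" (384x512 float32, m along the optical axis (not along the pixel's ray), 0 where there is no reading), "fx", "fy", "cx", "cy" (pixels), "xyz" and "rotation" of the camera in the world; the wrist camera has in their place "T_tool_cam" (4x4, takes a point from camera to tool coordinates, whose origin is the TCP and whose axes are the flange's). Camera axes: x right, y down, z forward; pixel columns grow to the right and rows downward; lengths in m; the calibration is good to about 2 mm. A picture is of the moment at which its call begins: read the wrist's pose just before it.
- arm.sign_off(): hands the job in; it is judged then, once.
The state is a dict: "clock": time; "joints": joint angles; "dq": joint speeds; "joint_efforts": joint torques, N m; "position": TCP position; "ee_rot": TCP orientation; "force": force on the tool from outside, world axes, zero at the start; "ft_torque": the same for the moment, N m; "width": opening from 0.0 (shut) to 1.0 (fully open); "gripper_force": force on a finger pad.
Only numpy, scipy, OpenCV 4.12 (cv2) and the standard library are available. Lean on these libraries where they do the work, as an engineer would, in place of code of your own. Each camera call takes 0.05 s, during which the arm holds its last target. There are 200 camera calls.

## Task

Someone has parked the roll of masking tape over the ink mill's shaft: slide it up off the shaft and lay it flat, wholly on the green cutting mat. Then take the orange cup out from under the light bar without knocking the bar, pour all six steel balls from the held cup into the mill's pot, and stand the empty cup upright on the bench. Do not drop the tape roll, and leave the other things where they are.

Things in the scene. Friction and masses are not known exactly. Their poses are not given: they have to be found in the camera images.
- mill: small ink mill fixed to the bench: an open steel pot on a grey foot. Origin on the pot's axis at bench level, z up. Pot outer diameter 120, inner diameter 112, rim 75 mm above the bench, inner floor 14 mm above the bench. Foot 150 diameter, 10 high. A dark upright stirrer shaft, 14 diameter, stands in the pot's centre and reaches 120 mm above the bench.
- roll_mid (a point): centre of a loose roll of tan masking tape (about 0.2 kg), outer diameter 124, cardboard core with a free bore of 76 diameter (so its wall is 24 thick), 36 high, its axis is this point's z. Half-way up the roll, 18 mm above its underside. At first it lies flat on the pot's rim, centred, the shaft in its bore; the shaft ends 9 mm above its upper face.
- mat: green cutting mat, 200 x 200 x 4 thick, fixed flat on the bench. Origin at its centre at bench level; x and y run along its edges, z up; its upper face is at z = 4.
- lightbar: fixed aluminium LED light bar, a low bridge running fore and aft right above the cup: the cup can be grasped only with a tool leaning sideways, and must come out sideways before it is raised. Origin at bench level midway between the legs; x along the bar, y across. Bar 300 (x) by 30 (y), 155 to 173 mm above the bench; legs at x = +-140, 12 x 16, feet 30 x 70, 6 high. Open at both long sides.
- cup_mid (a point): centre of the loose orange plastic cup (about 50 g empty), half-way up, 35 mm above its underside; z is the cup's axis, towards its mouth. 70 high, round, straight-sided, outer diameter 58, 52 inside, wall 3, floor 4 thick. At the start it stands upright on the bench under the light bar with the six balls in it.
- ball0_center (a point): centre of steel mixing ball 1 of 6, diameter 16, 17 g, on the cup's floor at the start
- ball1_center (a point): centre of steel mixing ball 2 of 6, diameter 16, 17 g, on the cup's floor at the start
- ball2_center (a point): centre of steel mixing ball 3 of 6, diameter 16, 17 g, on the cup's floor at the start
- ball3_center (a point): centre of steel mixing ball 4 of 6, diameter 16, 17 g, on the cup's floor at the start
- ball4_center (a point): centre of steel mixing ball 5 of 6, diameter 16, 17 g, on the cup's floor at the start
- ball5_center (a point): centre of steel mixing ball 6 of 6, diameter 16, 17 g, on the cup's floor at the start
- jar: loose white jar with a red lid, diameter 64, 85 high; bystander, origin under its centre
- squeeze: loose yellow squeeze bottle, diameter 50, 140 high; bystander, origin under its centre
- tin_a: loose steel tin with a green label, diameter 80, 90 high; bystander, origin under its centre
- tin_b: loose brass-coloured tin with a red label, diameter 80, 75 high; bystander, origin under its centre
- spatula: loose ink spatula lying flat, 200 long along its x, under 30 high; bystander, origin about its middle
- brayer: loose ink roller (brayer) lying flat: a black roller 90 long, 32 diameter at its origin, wooden handle along its +x to 115; bystander
Things that resemble listed ones, but are neither listed nor needed, are in the scene too. Leave any red look-alike of the part that bears roll_mid alone. Of the things shaped like the part that bears cup_mid, the orange one is meant.

How it is judged:
On the way, in this order (a step that is already met when the one before it is completed fails the run):
1. the tape roll lies flat, wholly on the mat, released (x of roll_mid in the frame of mat between -0.045 and 0.045 m and y of roll_mid in the frame of mat between -0.045 and 0.045 m and angle between roll_mid's own z axis and vertical below 0.1 rad and height (world z) of roll_mid below 0.028 m and contact force between roll and the fingers below 0.05 N), for 0.2 s.
2. all six balls are in the mill's pot while the cup is still held above the bench (horizontal distance between each of ball0_center, ball1_center, ball2_center, ball3_center, ball4_center, ball5_center and mill below 0.056 m and height (world z) of each of ball0_center, ball1_center, ball2_center, ball3_center, ball4_center, ball5_center below 0.07 m and height (world z) of cup_mid above 0.06 m), for 0.1 s.
At the end, for the whole second after the job is handed in: The tape roll lies flat (within 0.1 rad) on the mat, its centre within 45 mm of the mat's centre along both mat edges; all six balls are inside the pot, their centres below 70 mm; the cup stands upright (within 0.1 rad) on the bench or mat; cup and roll are at rest (x of roll_mid in the frame of mat between -0.045 and 0.045 m and y of roll_mid in the frame of mat between -0.045 and 0.045 m and angle between each of roll_mid, cup_mid's own z axis and vertical below 0.1 rad and height (world z) of roll_mid below 0.028 m and horizontal distance between each of ball0_center, ball1_center, ball2_center, ball3_center, ball4_center, ball5_center and mill below 0.056 m and height (world z) of each of ball0_center, ball1_center, ball2_center, ball3_center, ball4_center, ball5_center below 0.07 m and height (world z) of cup_mid between 0.03 and 0.045 m and linear speed of each of cup, roll below 0.02 m/s); the robot touches nothing.
It fails at once if a bystander (jar, bottle, tin, spatula or brayer) is moved by more than 30 mm (distance of any of jar, squeeze, tin_a, tin_b, spatula, brayer from where it was at the start of the episode above 0.03 m).
It fails at once if the light bar is knocked (more than 12 N) (contact force between any of the arm, the fingers, cup and lightbar above 12 N).
It fails at once if the tape roll is dropped or thrown (faster than 1 m/s) (linear speed of roll above 1 m/s).
It also fails if it takes over 72 s, if anything falls off the work surface, if the arm or the gripper's body presses on something with over 40 N, if the wrist force passes 120 N, or if a joint passes its speed limit or range.

## Working session

There is one attempt and no reset: what is moved stays moved. The work goes in short steps, Python scripts to look and compute and a tool call to move; the robot and the scene stay as the last step left them, time stands still between calls to the robot, and variables do not carry over. Pictures are saved under pics/ and viewed, at most 10 in all, crops included, and the job is handed in when it is done.

Besides the shell and the picture viewer there is one more tool, called after "Call:" as a command line: name --argument value ..., lists and objects as JSON in quotes. arm_command: Moves the arm, as the interface text tells. Its arguments: {"type":"object","properties":{"targets":{"type":"array","items":{"type":"array","items":{"type":"array","items":{"type":"number"}}}},"jaw":{"type":"number"},"newtons":{"type":"number"}},"required":["targets"]}

```bash
mkdir -p pics; ls; cat > h.py <<'E'
import numpy as np, cv2
from cell import arm
from scipy.spatial.transform import Rotation as R
def grab(n):
    s=arm.observe(); im=arm.get_image(n)
    np.savez(f'/tmp/{n}.npz',s_pos=s['position'],s_rot=s['ee_rot'],**im)
    cv2.imwrite(f'/tmp/{n}.png',im['pixels'][:,:,::-1]); return im
def cloud(im,s=None):
    z=im['z_map']; v,u=np.mgrid[:z.shape[0],:z.shape[1]]
    P=np.stack([(u-im['cx'])/im['fx']*z,(v-im['cy'])/im['fy']*z,z],-1)
    if 'xyz' in im:
        r=np.array(im['rotation']); r=r if r.shape==(3,3) else R.from_rotvec(r).as_matrix()
        return P@r.T+np.array(im['xyz'])
    T=np.array(im['T_tool_cam']); P=P@T[:3,:3].T+T[:3,3]
    return P@R.from_rotvec(s['ee_rot']).as_matrix().T+np.array(s['position'])
E
python3 - <<'E'
from h import *
print(arm.observe())
a=grab('scene');b=grab('top')
for n,i in(('scene',a),('top',b)): print(n,i['fx'],i['cx'],i['cy'],i['xyz'],i['rotation']); np.save(f'/tmp/{n}_c.npy',cloud(i))
cv2.imwrite('pics/top.png',cv2.resize(b['pixels'][:,:,::-1],(800,600)))
cv2.imwrite('pics/scene.png',cv2.resize(a['pixels'][:,:,::-1],(800,600)))
E
```

```text
pics
{'clock': 0.0, 'joints': array([-1.40161093,  0.43517907,  0.02495915,  1.57408155, -0.01159786,
        1.13397291, -0.07510259]), 'dq': array([ 0.00013082, -0.00045511,  0.0003445 , -0.00090243, -0.00077477,
        0.00139441, -0.00026339]), 'joint_efforts': array([-7.59825307e-04, -6.67876482e+01,  9.84727889e-01, -3.14440620e+01,
       -6.04998437e-02,  4.32196003e-02,  1.71737324e-04]), 'position': array([0.16770179, 0.6015978 , 0.24497807]), 'ee_rot': array([-4.25688466e-01, -3.11254574e+00,  2.34718520e-03]), 'force': array([ 0.14175799, -0.48214749, -0.46971796]), 'ft_torque': array([ 0.04784641, -0.00601541,  0.00424124]), 'gripper_force': 0.0, 'width': 0.999665253246884}
scene 356.73550188473314 256.2883776353351 192.7221031300814 [ 1.61210016 -0.23410271  1.0587151 ] [-1.8655828  -1.47667231  0.68567368]
top 495.31681122331423 258.3902176233859 199.13219948398594 [0.32667256 0.02065942 1.83202369] [-2.14897744  2.18403773 -0.12437676]
```

View pics/top.png

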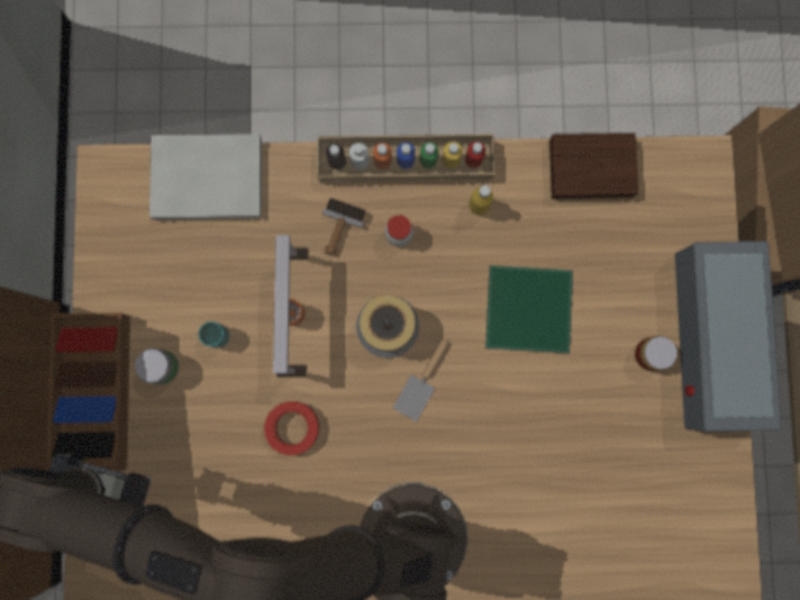

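View pics/scene.png

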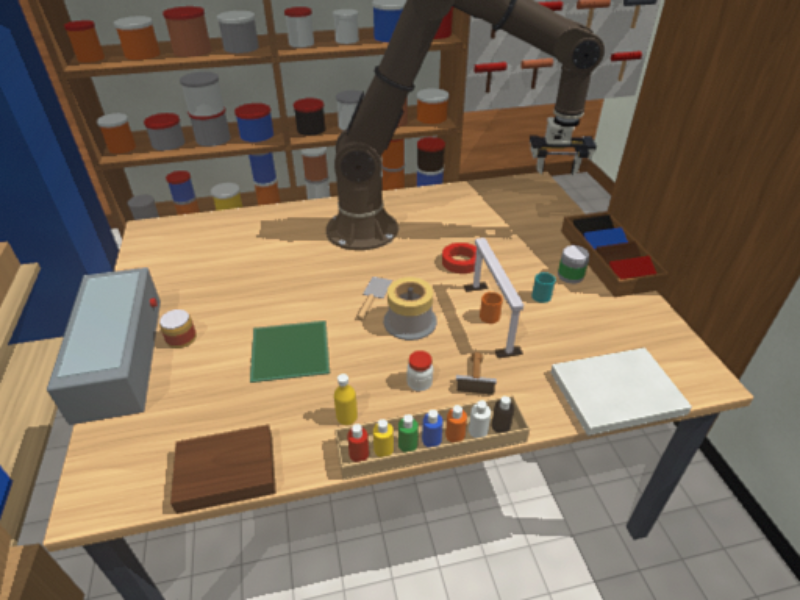

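The top view (image up = +x, left = +y) shows the roll on the mill at (388,325), the mat at (530,310), the bar at (283,305), the orange cup peeking out at (297,312), the spatula at (420,380) and the jar at (399,230). The scene view shows the cup at (490,307) under the bar, with the red decoy roll at (460,257).

```bash
python3 - <<'E'
from h import *
def L(n):return cv2.cvtColor(cv2.imread(f'/tmp/{n}.png'),cv2.COLOR_BGR2HSV),np.load(f'/tmp/{n}_c.npy')
h,c=L('top')
def rng(p,box=None): return p.min(0).round(3),p.max(0).round(3),np.median(p,0).round(3),len(p)
k=.64
def box(u0,v0,u1,v1):
    m=np.zeros(h.shape[:2],bool); m[int(v0*k):int(v1*k),int(u0*k):int(u1*k)]=1; return m
# roll top
m=box(340,280,430,375)&(abs(c[...,2]-.111)<.006); p=c[m]; print('roll',rng(p)); 
(x,y),r=cv2.minEnclosingCircle(p[:,:2].astype(np.float32)); print(x,y,r)
m=box(340,280,430,375)&(abs(c[...,2]-.010)<.004); print('foot',rng(c[m]))
m=box(340,280,430,375)&(c[...,2]>.117); print('shaft',rng(c[m]))
m=box(470,250,590,370)&(h[...,0]>60)&(h[...,0]<90)&(h[...,1]>100); p=c[m]; print('mat',rng(p),cv2.minAreaRect(p[:,:2].astype(np.float32)))
m=box(265,220,320,390)&(abs(c[...,2]-.173)<.008); p=c[m]; print('bar',rng(p),cv2.minAreaRect(p[:,:2].astype(np.float32)))
for n,b in dict(jar=(375,205,420,250),squeeze=(460,180,500,220),spat=(385,330,455,425),brayer=(315,190,375,260),teal=(190,315,235,355),redroll=(255,395,330,460),tina=(130,340,185,390),tinb=(630,330,685,375)).items():
    m=box(*b)&(c[...,2]>.008); print(n,rng(c[m]))
hs,cs=L('scene')
m=np.zeros(hs.shape[:2],bool); m[int(280*k):int(330*k),int(470*k):int(510*k)]=1
m&=(hs[...,1]>170)&(hs[...,0]<14)&(cs[...,2]>.006)&(cs[...,2]<.09); p=cs[m]; print('cup',rng(p))
from scipy.optimize import least_squares
q=p[(p[:,2]>.01)&(p[:,2]<.06)]
for cc,q in(('scene',q),): 
    s=least_squares(lambda a:np.hypot(q[:,0]-a[0],q[:,1]-a[1])-.029,[q[:,0].mean()-.01,q[:,1].mean()],loss='soft_l1',f_scale=.003); print(s.x,np.abs(s.fun).mean())
m=box(285,290,312,335)&(h[...,1]>120)&(h[...,0]<12)&(c[...,2]>.03)&(c[...,2]<.1);print('cuptop',rng(c[m]))
E
```

```text
roll (array([ 0.431, -0.011,  0.105]), array([0.554, 0.111, 0.117]), array([0.493, 0.052, 0.112]), 517)
0.4930100440979004 0.050472963601350784 0.06215338408946991
foot (array([ 0.381, -0.048,  0.006]), array([0.607, 0.165, 0.014]), array([0.489, 0.058, 0.009]), 672)
shaft (array([ 0.327, -0.011,  0.117]), array([0.549, 0.101, 1.832]), array([0.484, 0.042, 0.119]), 94)
mat (array([ 0.327, -0.386, -0.011]), array([0.629, 0.021, 1.832]), array([ 0.53 , -0.286,  0.005]), 2469) ((0.5001159906387329, -0.17305123805999756), (0.2314390391111374, 0.4656839966773987), 15.413630485534668)
bar (array([0.384, 0.259, 0.165]), array([0.68 , 0.294, 0.181]), array([0.526, 0.276, 0.174]), 765) ((0.5321700572967529, 0.2768782377243042), (0.03246505558490753, 0.29623615741729736), 89.22840881347656)
jar (array([ 0.327, -0.025,  0.008]), array([0.787, 0.077, 1.832]), array([0.709, 0.021, 0.083]), 320)
squeeze (array([ 0.327, -0.223,  0.008]), array([0.846, 0.021, 1.832]), array([ 0.774, -0.168,  0.091]), 252)
spat (array([ 0.264, -0.104,  0.008]), array([0.485, 0.06 , 1.832]), array([ 0.434, -0.001,  0.014]), 609)
brayer (array([0.327, 0.021, 0.008]), array([0.828, 0.223, 1.832]), array([0.754, 0.161, 0.024]), 542)
teal (array([0.327, 0.021, 0.008]), array([0.529, 0.519, 1.832]), array([0.479, 0.459, 0.039]), 232)
redroll (array([0.19 , 0.021, 0.008]), array([0.339, 0.363, 1.832]), array([0.261, 0.275, 0.036]), 736)
tina (array([0.327, 0.021, 0.008]), array([0.472, 0.658, 1.832]), array([0.406, 0.569, 0.087]), 581)
tinb (array([ 0.327, -0.641,  0.008]), array([0.474, 0.021, 1.832]), array([ 0.416, -0.564,  0.071]), 580)
cup (array([0.492, 0.243, 0.006]), array([0.561, 0.299, 0.073]), array([0.543, 0.269, 0.045]), 204)
[0.52766972 0.27295506] 0.0023723151591478193
cuptop (array([0.499, 0.245, 0.036]), array([0.553, 0.272, 0.081]), array([0.518, 0.252, 0.063]), 34)
```

```bash
cat >> h.py <<'E'
from scipy.linalg import logm,expm
def rows(pos,x,z,n):
    """constant row: from the measured pose to pos, tool x and z axes given"""
    s=arm.observe(); A=np.eye(4);A[:3,:3]=R.from_rotvec(s['ee_rot']).as_matrix();A[:3,3]=s['position']
    z=np.array(z,float);z/=np.linalg.norm(z);x=np.array(x,float);x-=x@z*z;x/=np.linalg.norm(x)
    B=np.eye(4);B[:3,:3]=np.c_[x,np.cross(z,x),z];B[:3,3]=pos
    D=np.linalg.inv(A)@B; T=expm(np.real(logm(D))/n)
    print('row x',n,':',T[:3,3].round(4),R.from_matrix(T[:3,:3]).as_rotvec().round(4),'| total',D[:3,3].round(4),R.from_matrix(D[:3,:3]).as_rotvec().round(4))
    p=A.copy();pp=[]
    for i in range(n): p=p@T; pp.append(p[:3,3].round(2))
    print('mid',pp[n//2-1]); print('pos',s['position'].round(4),'j',s['joints'].round(2),'t',s['clock'])
E
python3 - <<'E'
from h import *
rows([.443,.0505,.245],[0,1,0],[0,0,-1],14)
E
```

```text
row x 14 : [-0.046  -0.0109  0.    ] [-0.0001  0.0001  0.0928] | total [-0.4132 -0.4569  0.0007] [-1.1000e-03  1.0000e-03  1.2989e+00]
mid [0.4  0.37 0.25]
pos [0.1678 0.6016 0.245 ] j [-1.4   0.44  0.02  1.57 -0.01  1.13 -0.08] t 0.1
```

Call:
arm_command --targets '[[[-0.046, -0.011, 0, 0, 0, 0.093], [-0.046, -0.011, 0, 0, 0, 0.093], [-0.046, -0.011, 0, 0, 0, 0.093], [-0.046, -0.011, 0, 0, 0, 0.093], [-0.046, -0.011, 0, 0, 0, 0.093], [-0.046, -0.011, 0, 0, 0, 0.093], [-0.046, -0.011, 0, 0, 0, 0.093]]]' --jaw 0.036 --newtons 30

```text
clock: 0.98
position: [0.3986, 0.3704, 0.2454]
ee_rot: [1.403, 2.811, -0.001]
force: [0.6, -0.0, -1.0]
width: 0.397
gripper_force: 0.0
```

Call:
arm_command --targets '[[[-0.046, -0.011, 0, 0, 0, 0.093], [-0.046, -0.011, 0, 0, 0, 0.093], [-0.046, -0.011, 0, 0, 0, 0.093], [-0.046, -0.011, 0, 0, 0, 0.093], [-0.046, -0.011, 0, 0, 0, 0.093], [-0.046, -0.011, 0, 0, 0, 0.093], [-0.046, -0.011, 0, 0, 0, 0.093], [0, 0, 0, 0, 0, 0], [0, 0, 0, 0, 0, 0]]]'

```text
clock: 2.1
position: [0.4414, 0.05, 0.2457]
ee_rot: [-2.224, -2.219, -0.0]
force: [-0.5, 0.8, 0.5]
width: 0.39
gripper_force: 0.0
```

```bash
python3 - <<'E'
from h import *
s=arm.observe();print(s['width']*.0918); w=grab('wrist'); c=cloud(w,s); print(w['T_tool_cam'])
m=(abs(c[...,2]-.111)<.004)&(w['z_map']>0)&(np.hypot(c[...,0]-.493,c[...,1]-.05)<.09);p=c[m][:,:2].astype(np.float32)
print(len(p),p.min(0),p.max(0),cv2.minEnclosingCircle(p),np.median(c[m][:,2]))
cv2.imwrite('pics/w1.png',w['pixels'][:,:,::-1])
b=grab('top');cb=cloud(b);hb=cv2.cvtColor(b['pixels'],cv2.COLOR_RGB2HSV)
m=(b['z_map']>0)&(hb[...,0]>60)&(hb[...,0]<95)&(hb[...,1]>80)&(cb[...,1]<-.15)&(cb[...,1]>-.42)&(cb[...,0]>.4)&(cb[...,0]<.65)&(cb[...,2]<.02)
q=cb[m]; print('mat',q.min(0),q.max(0),cv2.minAreaRect(q[:,:2].astype(np.float32)))
rows([.443,.0505,.100],[0,1,0],[0,0,-1],6)
E
```

```text
0.03582358231987501
[[ 8.28074340e-05 -9.60523401e-01 -2.78199190e-01  7.50393898e-02]
 [ 9.99999851e-01  2.29673817e-04 -4.95327303e-04 -2.49954478e-04]
 [ 5.39668536e-04 -2.78199108e-01  9.60523277e-01 -1.38934826e-01]
 [ 0.00000000e+00  0.00000000e+00  0.00000000e+00  1.00000000e+00]]
8002 [ 0.43087882 -0.00919887] [0.55362254 0.10947499] ((0.49249666929244995, 0.048129502683877945), 0.06202924624085426) 0.11090459936273347
mat [ 0.43023416 -0.38768117 -0.00973909] [ 0.63214015 -0.18502941  0.01988071] ((0.5314164757728577, -0.28575024008750916), (0.1921302229166031, 0.19163312017917633), 85.41776275634766)
row x 6 : [-0.      0.0003  0.0243] [-0.     -0.     -0.0001] | total [-0.0002  0.0015  0.1456] [-0.0001 -0.0001 -0.0007]
mid [0.44 0.05 0.17]
pos [0.4415 0.0507 0.2456] j [-0.7   0.13  0.53  2.02 -0.08  1.01 -0.13] t 2.2
```

View pics/w1.png

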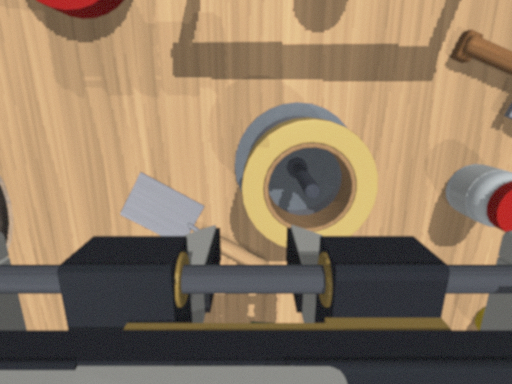

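The wrist view shows the tan roll at (310,183) with the shaft in its bore, and the open fingers clear of everything else.

Call:
arm_command --targets '[[[-0.002, 0.001, 0.03, 0, 0, 0], [0, 0, 0.03, 0, 0, 0], [0, 0, 0.03, 0, 0, 0], [0, 0, 0.03, 0, 0, 0], [0, 0, 0.015, 0, 0, 0], [0, 0, 0.01, 0, 0, 0], [0, 0, 0, 0, 0, 0]]]'

```text
clock: 3.08
position: [0.4422, 0.0479, 0.1003]
ee_rot: [-2.223, -2.219, 0.001]
force: [0.0, -0.3, 0.2]
width: 0.392
gripper_force: 0.0
```

Call:
arm_command --targets '[[[0, 0, 0, 0, 0, 0], [0, 0, 0, 0, 0, 0], [0, 0, 0, 0, 0, 0], [0, 0, 0, 0, 0, 0]]]' --jaw 0.015 --newtons 35

```text
clock: 3.58
position: [0.4428, 0.0476, 0.1013]
ee_rot: [2.225, 2.218, 0.002]
force: [-0.8, 1.2, 6.1]
width: 0.257
gripper_force: 33.2
```

Call:
arm_command --targets '[[[0, 0, -0.01, 0, 0, 0], [0, 0, -0.015, 0, 0, 0], [0, 0, -0.02, 0, 0, 0], [0, 0, -0.02, 0, 0, 0], [0, 0, -0.02, 0, 0, 0], [0, 0, -0.015, 0, 0, 0], [0, 0, 0, 0, 0, 0]]]'

```text
clock: 4.45
position: [0.4427, 0.0475, 0.2017]
ee_rot: [2.224, 2.218, 0.003]
force: [0.3, -0.4, -2.1]
width: 0.254
gripper_force: 33.1
```

```bash
python3 - <<'E'
from h import *
s=arm.observe();w=grab('wrist'); c=cloud(w,s)
m=(w['z_map']>0)&(c[...,2]>.19)&(c[...,2]<.225)&(np.hypot(c[...,0]-.493,c[...,1]-.05)<.07)&(c[...,0]>.46)
p=c[m]; A=np.c_[p[:,:2],np.ones(len(p))]; print(len(p),np.median(p[:,2]),np.linalg.lstsq(A,p[:,2],rcond=None)[0]); 
cv2.imwrite('pics/w2.png',w['pixels'][:,:,::-1])
a=np.radians(-4.6)
for g in ([.481,-.286,.201],): rows(g,[0,1,0],[0,0,-1],10)
E
```

```text
17737 0.21105414030285558 [0.01894323 0.02801285 0.19807389]
row x 10 : [-0.0333  0.0039 -0.    ] [ 0.     -0.     -0.0003] | total [-3.334e-01  3.980e-02 -2.000e-04] [ 0.0005 -0.0004 -0.003 ]
mid [ 0.46 -0.12  0.2 ]
pos [0.4422 0.0475 0.2009] j [-0.68  0.2   0.54  2.08 -0.13  0.89 -0.07] t 4.5
```

View pics/w2.png

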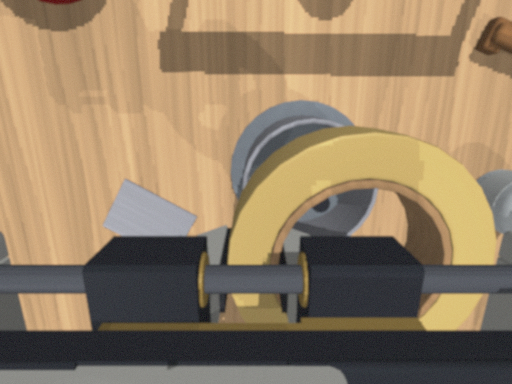

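The roll is held level by its near wall (fingers at about (255,280)), clear of the shaft tip at (321,205). Next is the move to the mat.

Call:
arm_command --targets '[[[-0.015, 0.002, 0, 0, 0, 0], [-0.03, 0.004, 0, 0, 0, 0], [-0.042, 0.005, 0, 0, 0, 0], [-0.042, 0.005, 0, 0, 0, 0], [-0.042, 0.005, 0, 0, 0, 0], [-0.042, 0.005, 0, 0, 0, 0], [-0.042, 0.005, 0, 0, 0, 0], [-0.042, 0.005, 0, 0, 0, 0], [-0.025, 0.003, 0, 0, 0, 0], [-0.012, 0.001, 0, 0, 0, 0]]]'

```text
clock: 5.75
position: [0.4805, -0.2879, 0.1997]
ee_rot: [-2.226, -2.215, 0.002]
force: [-0.4, 0.2, -1.9]
width: 0.261
gripper_force: 33.9
```

Call:
arm_command --targets '[[[0, 0, 0.02, 0, 0, 0], [0, 0, 0.03, 0, 0, 0], [0, 0, 0.035, 0, 0, 0], [0, 0, 0.035, 0, 0, 0], [0, 0, 0.025, 0, 0, 0], [0, 0, 0.012, 0, 0, 0], [0, 0, 0.006, 0, 0, 0], [0, 0, 0, 0, 0, 0]]]'

```text
clock: 6.75
position: [0.4816, -0.2866, 0.038]
ee_rot: [2.225, 2.218, 0.0]
force: [-0.0, -0.9, -1.8]
width: 0.26
gripper_force: 33.9
```

Call:
arm_command --targets '[[[0, 0, 0.003, 0, 0, 0], [0, 0, 0.003, 0, 0, 0], [0, 0, 0.002, 0, 0, 0], [0, 0, 0, 0, 0, 0]]]'

```text
clock: 7.25
position: [0.4815, -0.2867, 0.0303]
ee_rot: [2.225, 2.218, 0.001]
force: [-2.0, 0.8, 6.0]
width: 0.257
gripper_force: 34.4
```

Call:
arm_command --targets '[[[0, 0, 0, 0, 0, 0], [0, 0, 0, 0, 0, 0], [0, 0, 0, 0, 0, 0], [0, 0, -0.01, 0, 0, 0], [0, 0, -0.02, 0, 0, 0], [0, 0, -0.04, 0, 0, 0], [0, 0, -0.05, 0, 0, 0], [0, 0, -0.05, 0, 0, 0], [0, 0, -0.05, 0, 0, 0]]]' --jaw 0.042

```text
clock: 8.38
position: [0.4809, -0.2867, 0.2521]
ee_rot: [2.225, 2.217, 0.0]
force: [0.6, -0.3, -0.2]
width: 0.46
gripper_force: 0.0
```

```bash
python3 - <<'E'
from h import *
b=grab('top');c=cloud(b);h=cv2.cvtColor(b['pixels'],cv2.COLOR_RGB2HSV)
m=(b['z_map']>0)&(abs(c[...,2]-.04)<.007)&(abs(c[...,0]-.53)<.1)&(abs(c[...,1]+.286)<.1)
p=c[m][:,:2].astype(np.float32); print(len(p),cv2.minEnclosingCircle(p),np.median(c[m][:,2]),p.min(0),p.max(0))
# candidate cup approach: tool from -y side, 50deg lean
t=np.radians(50); z=np.array([0,np.sin(t),-np.cos(t)]); g=np.array([.528,.273,.045])
rows(g-.16*z+[0,0,.1],[0,np.cos(t),np.sin(t)],z,20)
E
```

```text
284 ((0.5313841104507446, -0.2804340422153473), 0.06087173521518707) 0.0402359612780282 [ 0.4732134  -0.32654294] [ 0.59184897 -0.22340666]
row x 20 : [0.0206 0.0022 0.0096] [ 0.0005  0.0438 -0.    ] | total [0.4395 0.043  0.0093] [ 9.600e-03  8.761e-01 -5.000e-04]
mid [ 0.51 -0.07  0.2 ]
pos [ 0.4831 -0.2888  0.2583] j [-0.05  0.36  0.68  1.76 -0.25  1.11  0.7 ] t 8.425
```

```bash
cat > kin.py <<'E'
from h import *
from scipy.optimize import least_squares
import itertools
def rz(a):return R.from_euler('z',a).as_matrix()
def ry(a):return R.from_euler('y',a).as_matrix()
def fk(q,sg,k):
    h,e0,y0,a,e1,b,c,f,o1,o7,e2,y1=k; s1,s3,s5,s7=sg
    V=lambda *v:np.array(v)
    M=rz(s1*q[0]+o1);p=V(0,0,h)+M@V(e0,y0,0)
    M=M@ry(q[1]);p=p+M@V(e1,y1,a); M=M@rz(s3*q[2])@ry(q[3]); p=p+M@V(e2,0,b)
    M=M@rz(s5*q[4])@ry(q[5]); p=p+M@V(f,0,c); return p,M@rz(s7*q[6]+o7)
E
cat > fit.py <<'E'
from kin import *
s=arm.observe(); r2=R.from_matrix(np.array([[0,1,0],[1,0,0],[0,0,-1]])).as_rotvec()
D=[([-1.40161,.435179,.024959,1.574081,-.011598,1.133973,-.075103],[.16770179,.6015978,.24497807],[-4.25688466e-01,-3.11254574,2.347e-3]),
([-.7,.13,.53,2.02,-.08,1.01,-.13],[.4415,.0507,.2456],[-2.224,-2.219,0]),([-.68,.2,.54,2.08,-.13,.89,-.07],[.4422,.0475,.2009],[2.224,2.218,.003]),
(s['joints'],s['position'],s['ee_rot'])]
W=[5,1,1,5]
best=None
for sg in itertools.product([1,-1],repeat=4):
  for o1 in (0,):
   for o7 in (1.57,-1.57):
    def res(k):
        o=[]
        for (q,p,r),w in zip(D,W):
            P,M=fk(q,sg,k); o+=list((P-p)*w*10)+list((M-R.from_rotvec(r).as_matrix()).ravel()*w*3)
        return np.array(o+list((k-k0)*.02))
    k0=np.array([.3,0,0,.4,0,.4,.2,0,o1,o7,0,0])
    L=least_squares(res,k0,max_nfev=80)
    if best is None or L.cost<best[0]: best=(L.cost,sg,L.x,res(L.x)); print(sg,L.cost,L.x.round(3))
c,sg,k,rr=best; np.savez('k.npz',sg=sg,k=k)
for q,p,r in D: P,M=fk(q,sg,k); print((P-p).round(4),(R.from_matrix(M).inv()*R.from_rotvec(r)).magnitude())
print(s['joints'])
E
python3 fit.py
```

```text
(1, 1, 1, 1) 689.0873330530491 [-29.276   0.556   0.319  -0.833   0.827  -0.179 -29.341   1.614   0.799
   1.215  -1.35    0.319]
(1, 1, 1, -1) 534.5244350853563 [-29.268   0.556   0.319  -0.833   0.827  -0.179 -29.333   1.614   0.799
   4.8    -1.35    0.319]
(1, 1, 1, -1) 534.5223505476156 [-29.271   0.556   0.319  -0.833   0.827  -0.179 -29.337   1.614   0.799
  -1.483  -1.35    0.319]
(1, -1, 1, 1) 253.3798622392277 [ 2.361 -1.128  0.325 -1.36   0.25  -0.296  1.191 -1.782  1.41   1.042
 -0.32   0.325]
(1, -1, -1, 1) 159.09631169549723 [-16.107  -1.335   0.308  -1.402   0.466   0.09  -17.825  -1.638   1.562
   1.092  -0.044   0.308]
(-1, 1, 1, 1) 24.21985525541192 [ 2.343  0.786  0.221  0.132  0.131  0.534  1.648  0.857 -0.868  0.9
  0.316  0.221]
(-1, -1, -1, -1) 0.00462750401494367 [-0.655 -0.011 -0.03   0.571  0.012  0.452 -0.604  0.019  0.01   1.581
  0.028 -0.03 ]
[-0.      0.      0.0008] 6.333624742111676e-05
[ 0.0004 -0.0004  0.0055] 0.00403871829346103
[-0.0025  0.0007  0.0017] 0.0026379455624868475
[ 0.0001 -0.0001 -0.001 ] 0.00010916112321791502
[-0.05246979  0.35643185  0.6753446   1.75669064 -0.24842203  1.10574301
  0.69840696]
```

Call:
arm_command --targets '[[[0.015, 0, -0.02, 0, 0.15, 0], [0.015, 0, -0.02, 0, 0.15, 0], [0.015, 0, -0.01, 0, 0.15, 0], [0.015, 0, 0, 0, 0.15, 0], [0, 0, 0, 0, 0, 0]]]'

```text
clock: 9.05
position: [0.4807, -0.2365, 0.3112]
ee_rot: [-1.886, -1.873, -0.581]
force: [0.4, 0.1, 0.2]
width: 0.459
gripper_force: 0.0
```

```bash
sed -i 's/^W=\[5,1,1,5\]/D.insert(3,([-0.05246979,0.35643185,0.6753446,1.75669064,-0.24842203,1.10574301,0.69840696],[.4831,-.2888,.2583],[2.225,2.217,0]))\nW=[5,1,1,2,5]/; s/itertools.product(\[1,-1\],repeat=4)/[(-1,-1,-1,-1)]/; s/(k-k0)\*.02/(k-k0)*.002/' fit.py; python3 fit.py; python3 -c "
from h import *;s=arm.observe();print(s['position'],s['clock'])"
```

```text
(-1, -1, -1, -1) 0.012202079059052464 [ 3.430e-01  2.400e-02 -2.600e-02  5.540e-01 -1.100e-02  4.360e-01
  3.680e-01 -3.000e-03 -1.000e-03  1.569e+00  5.700e-02 -2.600e-02]
[-0.0002 -0.0006  0.0003] 0.00011417255461752652
[-0.0029  0.0052  0.0004] 0.003995212799741057
[-0.0048  0.0015  0.002 ] 0.002665216570410364
[ 0.0028 -0.0038 -0.0021] 0.008370882515310157
[ 0.0003  0.     -0.0001] 0.0008098123639219233
[ 0.29452061  0.50384512  0.55709412  1.53874555 -0.63978001  1.66462679
  0.95159165]
[ 0.48066467 -0.23653877  0.31124791] 9.05
```

```bash
cat >> kin.py <<'E'
_z=np.load('k.npz'); SG,K=_z['sg'],_z['k']
LO=np.array([-2.62,-.44,-1.27,.08,-1.32,.12,-2.74]);HI=np.array([2.62,2.09,1.32,2.57,4.46,2,2.74])
def ik(p,M,q0,m=.08):
    f=lambda q:(lambda P,N:np.r_[(P-p)*10,(N-M).ravel()*2,(q-q0)*.003])(*fk(q,SG,K))
    L=least_squares(f,np.clip(q0,LO+m+.01,HI-m-.01),bounds=(LO+m,HI-m),max_nfev=40)
    P,N=fk(L.x,SG,K); return L.x,np.linalg.norm(P-p)+.2*np.linalg.norm(N-M)
bx,by,bz=np.meshgrid([-.0375,0,.0375],[-.095,-.05,0,.05,.095],[-.047,-.09,-.14,-.18]);BODY=np.c_[bx.ravel(),by.ravel(),bz.ravel()]
FING=np.array([[sx*.01,sy*y,z] for sx in(-1,1) for sy in(-1,1) for y in(.035,.055) for z in(.019,0,-.03)])
CAM=np.array([[.075,0,-.139],[.09,0,-.139],[.075,.02,-.139],[.075,-.02,-.139],[.075,0,-.11]])
WR=np.array([[.05*np.cos(t),.05*np.sin(t),z] for t in np.arange(0,6.3,.8) for z in(-.22,-.28,-.34,-.4)])
ALL=np.r_[BODY,FING,CAM,WR]
MILL=np.array([.4925,.0485])
def clear(p,M):
    X=ALL@M.T+p; d=X[:,2].min()-.004
    r=np.hypot(*(X[:,:2]-MILL).T)
    d=min(d,np.maximum(r-.06,X[:,2]-.075).min(),np.maximum(r-.007,X[:,2]-.12).min(),np.maximum(r-.075,X[:,2]-.01).min())
    a=np.maximum(np.abs(X[:,1]-.277)-.015,np.abs(X[:,2]-.164)-.009); a=np.maximum(a,np.abs(X[:,0]-.532)-.15)
    return min(d,a.min())
def frame(az,lean,flip):
    z=np.array([np.cos(az)*np.sin(lean),np.sin(az)*np.sin(lean),-np.cos(lean)])
    x=np.array([np.cos(az)*np.cos(lean),np.sin(az)*np.cos(lean),np.sin(lean)])*(1-2*flip)
    return np.c_[x,np.cross(z,x),z]
CUP=np.array([.528,.273,.045])
E
cat > s1.py <<'E'
from kin import *
from multiprocessing import Pool
q0=np.array([0.2945,0.5038,0.557,1.5387,-0.6398,1.6646,0.9516])
ST=[q0,np.array([-.7,.6,.5,1.5,-.6,1.2,.9]),np.array([-.5,.8,-.5,1.5,1.5,1.2,-1]),np.array([-.5,.8,0,1.5,3,1.2,-1]),np.array([-.5,.8,.5,1.5,1.,1.2,0])]
def job(a):
    az,lean,fl=a; M=frame(np.radians(az),np.radians(lean),fl); best=(9,)
    c=clear(CUP,M)
    for s in ST:
        q,e=ik(CUP,M,s)
        if e<best[0]: best=(e,q)
    return az,lean,fl,best[0],c,best[1]
if __name__=='__main__':
    J=[(az,l,f) for az in(45,60,75,90,105,120,-60,-90,-120) for l in(50,60,70) for f in(0,1)]
    G=[]
    for r in Pool().map(job,J):
        if r[3]<.01: print(r[:3],round(r[3],4),round(r[4],3),r[5].round(2)); G.append(r)
    import pickle;pickle.dump(G,open('G.pkl','wb'))
E
time OMP_NUM_THREADS=1 python3 s1.py; nproc
```

```text
(45, 50, 0) 0.0 -0.009 [-0.87  1.05  0.67  2.44  3.73  1.33  1.11]
(45, 50, 1) 0.0 -0.009 [ 0.21  1.05 -0.76  2.32  3.06  0.79 -0.69]
(45, 60, 0) 0.0 0.008 [-0.78  1.24  0.58  2.47  3.58  1.69  1.22]
(45, 60, 1) 0.0 0.008 [ 0.59  1.67 -1.19  2.32  2.98  0.98  0.11]
(45, 70, 0) 0.0 -0.005 [-0.6   1.35  0.35  2.43  3.53  1.92  1.46]
(45, 70, 1) 0.0 -0.005 [ 0.75  1.96 -1.19  2.3   3.23  0.9   0.3 ]
(60, 50, 0) 0.0 0.014 [-0.71  1.    0.68  2.33  4.08  1.34  1.21]
(60, 50, 1) 0.0 0.014 [-0.12  0.84 -0.12  2.26  3.96  0.77 -1.53]
(60, 60, 0) 0.0 0.013 [-0.69  1.24  0.74  2.34  3.97  1.75  1.28]
(60, 60, 1) 0.0 0.013 [-0.04  0.99 -0.12  2.28  3.99  1.05 -1.39]
(60, 70, 0) 0.0 -0.004 [-0.55  1.33  0.58  2.31  3.93  1.92  1.45]
(60, 70, 1) 0.0 -0.004 [ 0.87  1.82 -1.19  2.16  3.    0.37  0.48]
(75, 50, 0) 0.0 0.021 [ 0.66  1.32 -1.13  2.03  1.5   0.2  -1.54]
(75, 50, 1) 0.0 0.006 [ 0.66  1.32 -1.13  2.03  1.5   0.2   1.6 ]
(75, 60, 0) 0.0 0.013 [-0.51  1.1   0.62  2.17  4.32  1.56  1.38]
(75, 60, 1) 0.0 0.005 [-0.32  1.01  0.37  2.15  4.38  1.33 -1.71]
(75, 70, 0) 0.0 -0.004 [-0.48  1.27  0
[... 1726 characters left out ...]
[-0.71  1.07 -0.31  1.3   0.72  1.64  1.9 ]
(-90, 50, 1) 0.0 0.021 [-1.04  1.05  0.28  1.35  0.32  1.45 -0.97]
(-90, 60, 0) 0.0 0.023 [-0.78  1.17 -0.24  1.2   0.73  1.79  1.92]
(-90, 60, 1) 0.0 0.023 [-1.08  1.16  0.31  1.25  0.35  1.6  -0.97]
(-90, 70, 0) 0.0 0.022 [-0.84  1.27 -0.17  1.1   0.74  1.92  1.95]
(-90, 70, 1) 0.0 0.004 [-1.11  1.27  0.34  1.15  0.38  1.74 -0.96]
(-120, 50, 0) 0.0 0.006 [-0.73  1.14  0.01  1.06  0.25  1.78  1.85]
(-120, 50, 1) 0.0 0.006 [-0.49  1.21 -0.5   1.02  0.6   1.91 -1.52]
(-120, 60, 0) 0.0013 0.022 [-0.99  1.32  0.6   0.97 -0.12  1.92  2.14]
(-120, 60, 1) 0.0013 0.022 [-0.99  1.32  0.6   0.97 -0.12  1.92 -1.  ]
4
real	0m3.414s
user	0m10.998s
sys	0m0.128s
```

```bash
cat > s2.py <<'E'
from kin import *
import pickle
from multiprocessing import Pool
def pour(M,psi,sig,tilt=2.0,rin=.035,lz=.09):
    Q=rz(psi)@ry(tilt)@rz(sig); c=Q[:,2]; l=-np.array([0,0,1])-(-c[2])*c; l/=np.linalg.norm(l)
    d=np.array([np.cos(psi),np.sin(psi),0]); Lp=np.r_[MILL,lz]-rin*d
    mouth=Lp-.029*l; return mouth-.025*c, Q@M
def job(a):
    g,psi,sig=a; M=frame(np.radians(g[0]),np.radians(g[1]),g[2]); p,N=pour(M,np.radians(psi),np.radians(sig))
    c=clear(p,N)
    if c<.012: return None
    q,e=ik(p,N,g[5],.1)
    if e>.005: return None
    return np.abs(q-g[5]).max(),g[:3],psi,sig,round(c,3),q.round(2),N[:,2].round(2),p.round(3)
if __name__=='__main__':
    G=[g for g in pickle.load(open('G.pkl','rb')) if g[4]>.005 and (g[0] in(90,105,120,-90,-60)) and g[1]<65]
    J=[(g,p,s) for g in G for p in range(0,360,30) for s in range(0,360,30)]
    r=[x for x in Pool().map(job,J,chunksize=20) if x]; r.sort(key=lambda x:x[0]); print(len(r))
    seen={}
    for x in r:
        seen[x[1]]=seen.get(x[1],0)+1
        if seen[x[1]]<=4: print(*x)
E
time OMP_NUM_THREADS=1 python3 s2.py
```

```text
0
real	0m0.669s
user	0m0.904s
sys	0m0.087s
```

```bash
sed -i 's/lz=.09/lz=.11/; s/c<.012/c<.006/; s/range(0,360,30)/range(0,360,20)/g' s2.py; time OMP_NUM_THREADS=1 python3 s2.py
```

```text
727
0.984941251643643 (120, 60, 0) 100 300 0.008 [-0.91  1.37  0.93  1.31 -0.01  1.86  0.28] [-0.63 -0.76 -0.19] [0.5   0.004 0.147]
1.06325747808595 (105, 50, 0) 120 280 0.012 [-0.45  0.94 -0.41  1.8   1.08  1.7  -0.92] [ 0.16 -0.92 -0.36] [0.515 0.009 0.147]
1.067995292825772 (105, 50, 0) 60 260 0.013 [-0.41  0.96 -0.12  1.46  0.51  1.81 -1.22] [-0.51 -0.75 -0.43] [0.47  0.009 0.147]
1.069139845365691 (105, 50, 0) 80 260 0.013 [-0.41  0.93 -0.29  1.62  0.77  1.74 -1.23] [-0.22 -0.88 -0.43] [0.485 0.004 0.147]
1.0776639786545315 (120, 60, 1) 100 300 0.006 [-1.    1.54  1.21  1.33 -0.2   1.87 -2.64] [-0.63 -0.76 -0.19] [0.5   0.004 0.147]
1.0777222024054949 (105, 50, 0) 100 260 0.013 [-0.47  0.88 -0.35  1.81  0.99  1.62 -1.23] [ 0.09 -0.9  -0.43] [0.5   0.004 0.147]
1.0988499205084106 (120, 50, 0) 80 280 0.011 [-0.91  1.29  0.88  1.38 -0.02  1.8  -0.05] [-0.63 -0.73 -0.27] [0.485 0.004 0.147]
1.132131256373256 (105, 60, 0) 80 300 0.018 [-0.84  1.29  0.95  1.34 -0.15  1.87  0.05] [-0.73 -0.59 -0.35] [0.485 0.004 0.147]
1.1927545711237546 (120, 60, 0) 80 280 0.019 [-0.82  1.19  0.83  1
[... 8554 characters left out ...]
.485 0.093 0.147]
2.383263005957823 (-90, 50, 0) 200 80 0.013 [ 1.02  1.37 -1.17  2.47  3.1   0.86 -0.35] [ 0.8   0.43 -0.42] [0.535 0.064 0.147]
2.38543856347223 (-90, 50, 0) 80 120 0.012 [-0.75  1.07  0.45  1.44  0.27  1.73 -0.48] [-0.53 -0.78 -0.34] [0.485 0.004 0.147]
2.3946803170996 (-90, 50, 0) 220 100 0.013 [ 1.02  1.37 -1.17  2.47  3.11  0.81  0.02] [ 0.77  0.48 -0.42] [0.527 0.078 0.147]
2.4022895996070845 (120, 50, 1) 260 200 0.011 [ 0.48  1.04 -0.3   1.56 -0.72  1.52  0.34] [-0.34  0.9  -0.27] [0.5   0.093 0.147]
2.744372444542728 (-60, 50, 0) 120 80 0.012 [-0.95  0.87  0.27  1.92  0.83  1.23 -0.78] [ 0.22 -0.9  -0.39] [0.515 0.009 0.147]
real	0m15.222s
user	0m58.376s
sys	0m0.113s
```

```bash
cat > s3.py <<'E'
from s2 import *
q=arm.observe()['joints']; 
def step(n,p,M,q):
    qs,e=ik(p,M,q,.03); print(n,np.round(p,3),'clr',round(clear(p,M),3),'err',round(e,4),qs.round(2)); return qs
for az,lean,sig in((110,55,275),(118,58,280)):
    M=frame(np.radians(az),np.radians(lean),0); z=M[:,2]; print(az,lean,(CUP-.05*z).round(3)); qq=q
    X=ALL@M.T+CUP; r=np.hypot(*(X[:,:2]-MILL).T); print('floor',X[:,2].min(),'shaft',np.maximum(r-.007,X[:,2]-.12).min(),'bar?')
    qq=step('hi',CUP-.16*z+[0,0,.1],M,qq); qq=step('pre',CUP-.16*z,M,qq); qq=step('grasp',CUP,M,qq); qq=step('out',CUP-.15*z,M,qq); qq=step('up',CUP-.15*z+[0,0,.08],M,qq)
    for t,lz in((.3,.24),(.7,.19),(1.1,.15),(1.4,.12),(1.7,.11),(2.0,.11),(2.2,.11)):
        p,N=pour(M,np.radians(100),np.radians(sig),t,.035,lz); qq=step(f'tilt{t}',p,N,qq)
E
OMP_NUM_THREADS=1 python3 s3.py
```

```text
110 55 [0.542 0.235 0.074]
floor 0.025910527266440202 shaft 0.02648260901127967 bar?
hi [0.573 0.15  0.237] clr 0.073 err 0.0 [-0.04  0.72  0.25  1.55 -0.93  1.59  0.89]
pre [0.573 0.15  0.137] clr 0.013 err 0.0 [-0.03  0.86  0.23  1.57 -0.96  1.49  1.01]
grasp [0.528 0.273 0.045] clr 0.02 err 0.0 [-0.16  0.96  0.14  1.7  -1.12  1.24  1.11]
out [0.57  0.158 0.131] clr 0.015 err 0.0 [-0.04  0.87  0.23  1.58 -0.98  1.47  1.02]
up [0.57  0.158 0.211] clr 0.066 err 0.0 [-0.05  0.75  0.25  1.57 -0.95  1.55  0.92]
tilt0.3 [ 0.505 -0.021  0.225] clr 0.077 err 0.0 [-0.03  0.66  0.37  1.52 -0.53  1.66  1.03]
tilt0.7 [ 0.505 -0.024  0.19 ] clr 0.047 err 0.0 [-0.28  0.58  0.46  1.63 -0.32  1.41  0.76]
tilt1.1 [ 0.505 -0.021  0.165] clr 0.05 err 0.0 [-0.58  0.6   0.57  1.72 -0.09  1.24  0.41]
tilt1.4 [ 0.504 -0.015  0.144] clr 0.027 err 0.0 [-0.79  0.71  0.66  1.76  0.04  1.18  0.15]
tilt1.7 [ 0.502 -0.007  0.142] clr 0.025 err 0.0 [-0.97  0.87  0.74  1.74  0.14  1.22 -0.08]
tilt2.0 [0.5   0.004 0.147] clr 0.017 err 0.0 [-1.1   1.06  0.8   1.69  0.2   1.32 -0.25]
tilt2.2 [0.499 0.011 0.148] clr 
[... 517 characters left out ...]
057 err 0.0 [-0.05  0.85  0.22  1.41 -0.91  1.68  0.94]
tilt0.3 [ 0.505 -0.021  0.225] clr 0.074 err 0.0 [-0.05  0.76  0.33  1.39 -0.43  1.81  1.1 ]
tilt0.7 [ 0.505 -0.024  0.19 ] clr 0.04 err 0.0 [-0.26  0.7   0.42  1.49 -0.26  1.6   0.84]
tilt1.1 [ 0.505 -0.021  0.165] clr 0.043 err 0.0 [-0.51  0.72  0.52  1.57 -0.08  1.46  0.53]
tilt1.4 [ 0.504 -0.015  0.144] clr 0.019 err 0.0 [-0.7   0.82  0.6   1.6   0.02  1.41  0.28]
tilt1.7 [ 0.502 -0.007  0.142] clr 0.017 err 0.0 [-0.85  0.95  0.67  1.58  0.11  1.45  0.07]
tilt2.0 [0.5   0.004 0.147] clr 0.017 err 0.0 [-0.96  1.11  0.73  1.54  0.16  1.54 -0.11]
tilt2.2 [0.499 0.011 0.148] clr -0.006 err 0.0 [-1.02  1.23  0.77  1.5   0.19  1.61 -0.21]
```

```bash
cat > s4.py <<'E'
from kin import *
M=frame(np.radians(110),np.radians(55),0); z=M[:,2]
E
python3 - <<'E'
from s4 import *
rows(CUP-.16*z+[0,0,.1],M[:,0],z,12)
print(M[:,0].round(3),M[:,1].round(3),z.round(3), 'world down in tool',(M.T@[0,0,-1]).round(4))
E
```

```text
row x 12 : [0.0181 0.0128 0.0258] [ 0.0208  0.0297 -0.0213] | total [0.2775 0.0899 0.2797] [ 0.2496  0.3561 -0.2557]
mid [ 0.54 -0.05  0.26]
pos [ 0.4807 -0.2365  0.3112] j [ 0.29  0.5   0.56  1.54 -0.64  1.66  0.95] t 9.05
[-0.196  0.539  0.819] [0.94  0.342 0.   ] [-0.28   0.77  -0.574] world down in tool [-0.8192 -0.      0.5736]
```

Call:
arm_command --targets '[[[0.018, 0.013, 0.026, 0.021, 0.03, -0.021], [0.018, 0.013, 0.026, 0.021, 0.03, -0.021], [0.018, 0.013, 0.026, 0.021, 0.03, -0.021], [0.018, 0.013, 0.026, 0.021, 0.03, -0.021], [0.018, 0.013, 0.026, 0.021, 0.03, -0.021], [0.018, 0.013, 0.026, 0.021, 0.03, -0.021], [0.018, 0.013, 0.026, 0.021, 0.03, -0.021], [0.018, 0.013, 0.026, 0.021, 0.03, -0.021], [0.018, 0.013, 0.026, 0.021, 0.03, -0.021], [0.018, 0.013, 0.026, 0.021, 0.03, -0.021]]]' --jaw 0.085

```text
clock: 10.3
position: [0.5694, 0.087, 0.239]
ee_rot: [-1.389, -1.864, -0.665]
force: [0.5, 0.6, 0.2]
width: 0.926
gripper_force: 0.0
```

Call:
arm_command --targets '[[[0.018, 0.013, 0.026, 0.021, 0.03, -0.021], [0.018, 0.013, 0.026, 0.021, 0.03, -0.021], [0, 0, 0, 0, 0, 0], [0, 0, 0, 0, 0, 0]]]'

```text
clock: 10.8
position: [0.5748, 0.153, 0.236]
ee_rot: [-1.296, -1.854, -0.676]
force: [-0.2, 0.1, -0.8]
width: 0.925
gripper_force: 0.0
```

```bash
python3 - <<'E'
from s4 import *
rows(CUP-.16*z,M[:,0],z,4)
s=arm.observe();w=grab('wrist');c=cloud(w,s);h=cv2.cvtColor(w['pixels'],cv2.COLOR_RGB2HSV)
cv2.imwrite('pics/w3.png',w['pixels'][:,:,::-1])
m=(w['z_map']>0)&(h[...,1]>150)&(h[...,0]<15)&(c[...,2]>.004)&(c[...,2]<.08)&(np.hypot(c[...,0]-.528,c[...,1]-.273)<.06)
p=c[m]; print(len(p),p.min(0),p.max(0))
p=p[(p[:,2]>.015)&(p[:,2]<.055)&(p[:,1]<.265)]
print(len(p),least_squares(lambda a:np.hypot(p[:,0]-a[0],p[:,1]-a[1])-.029,[.528,.273],loss='soft_l1',f_scale=.002).x)
E
```

```text
row x 4 : [-0.0207 -0.0007  0.0137] [-0.0007 -0.001   0.0001] | total [-0.0828 -0.0028  0.0547] [-0.0028 -0.0039  0.0003]
mid [0.57 0.15 0.19]
pos [0.5748 0.153  0.236 ] j [-0.07  0.69  0.26  1.59 -0.94  1.58  0.88] t 10.8
2148 [0.49847574 0.24295759 0.00415657] [0.55558816 0.30076808 0.07136764]
485 [0.52688377 0.27285709]
```

View pics/w3.png

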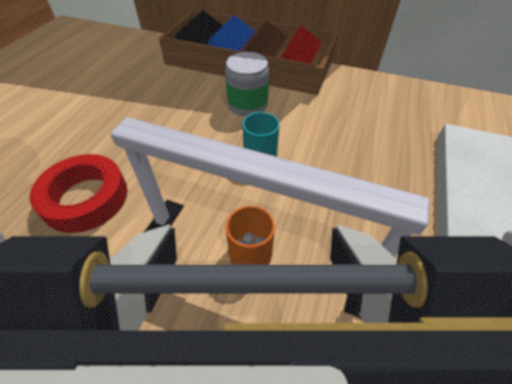

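The wrist view shows the orange cup with its balls at (250,235) under the bar, centred between the open fingers. It measures (0.527, 0.273).

Call:
arm_command --targets '[[[-0.021, -0.001, 0.014, 0, -0.001, 0], [-0.021, -0.001, 0.014, 0, -0.001, 0], [-0.021, -0.001, 0.014, 0, -0.001, 0], [-0.021, 0, 0.014, 0, -0.001, 0], [0, 0, 0, 0, 0, 0]]]'

```text
clock: 11.48
position: [0.5715, 0.1499, 0.1327]
ee_rot: [-1.299, -1.854, -0.671]
force: [0.2, -1.2, 0.5]
width: 0.926
gripper_force: 0.0
```

Call:
arm_command --targets '[[[0, 0, 0.02, 0, 0, 0], [0, 0, 0.03, 0, 0, 0], [0, 0, 0.03, 0, 0, 0], [0, 0, 0.02, 0, 0, 0], [0, 0, 0, 0, 0, 0]]]'

```text
clock: 12.1
position: [0.5432, 0.2285, 0.0778]
ee_rot: [-1.295, -1.857, -0.673]
force: [-0.2, -0.4, -0.2]
width: 0.926
gripper_force: 0.0
```

```bash
sed -i 's/CUP=np.array(.*/CUP=np.array([.527,.273,.045])/' kin.py; python3 - <<'E'
from s4 import *
rows(CUP,M[:,0],z,4)
E
```

```text
row x 4 : [0.0001 0.     0.0144] [-0.0012 -0.0004  0.0003] | total [0.0002 0.0003 0.0576] [-0.0049 -0.0015  0.0012]
mid [0.54 0.25 0.06]
pos [0.5432 0.2285 0.0778] j [-0.14  0.85  0.18  1.75 -1.06  1.31  1.08] t 12.1
```

Call:
arm_command --targets '[[[0, 0, 0.02, 0, 0, 0], [0, 0, 0.02, 0, 0, 0], [0, 0, 0.012, 0, 0, 0], [0, 0, 0.006, 0, 0, 0], [0, 0, 0, 0, 0, 0]]]'

```text
clock: 12.72
position: [0.5277, 0.2715, 0.0444]
ee_rot: [-1.298, -1.857, -0.674]
force: [0.1, 0.3, 0.1]
width: 0.926
gripper_force: 0.0
```

Call:
arm_command --targets '[[[0, 0, 0, 0, 0, 0], [0, 0, 0, 0, 0, 0], [0, 0, 0, 0, 0, 0], [0, 0, 0, 0, 0, 0], [0, 0, 0, 0, 0, 0]]]' --jaw 0.05 --newtons 20

```text
clock: 13.35
position: [0.5281, 0.2711, 0.0447]
ee_rot: [-1.299, -1.857, -0.675]
force: [-0.2, -2.2, 1.5]
width: 0.631
gripper_force: 20.0
```

Gripped at 58 mm. Retreating along the tool axis.

Call:
arm_command --targets '[[[0, 0, -0.01, 0, 0, 0], [0, 0, -0.02, 0, 0, 0], [0, 0, -0.025, 0, 0, 0], [0, 0, -0.025, 0, 0, 0], [0, 0, -0.025, 0, 0, 0], [0, 0, -0.025, 0, 0, 0], [0, 0, -0.02, 0, 0, 0], [0.02, 0, -0.015, 0, 0, 0], [0.03, 0, -0.02, 0, 0, 0], [0.02, 0, -0.015, 0, 0, 0]]]'

```text
clock: 14.6
position: [0.5706, 0.156, 0.2194]
ee_rot: [-1.296, -1.859, -0.676]
force: [1.2, 0.3, -1.9]
width: 0.636
gripper_force: 20.0
```

```bash
cat > s5.py <<'E'
from s4 import *
from s2 import pour
E
python3 - <<'E'
from s5 import *
s=arm.observe(); print(s['force'],s['width'])
A=R.from_rotvec(s['ee_rot']).as_matrix()
W=[(.3,.24),(.7,.19),(1.1,.15),(1.4,.13)]
p,N=pour(M,np.radians(100),np.radians(275),*[.3],.035,.25); rows(p,N[:,0],N[:,2],10)
P=p;B=N
for t,lz in W[1:]+[(1.6,.12),(1.8,.12),(2.,.12),(2.2,.125)]:
    p,N=pour(M,np.radians(100),np.radians(275),t,.035,lz); print(t,(B.T@(p-P)).round(4),R.from_matrix(B.T@N).as_rotvec().round(4),p.round(3)); P,B=p,N
E
```

```text
[ 1.20571386  0.28921388 -1.85762384] 0.6356706488713718
row x 10 : [-0.0081 -0.0139 -0.0101] [ 0.0263 -0.0287 -0.0072] | total [-0.0693 -0.1228 -0.1259] [ 0.2626 -0.2871 -0.0721]
mid [0.53 0.07 0.22]
pos [0.5706 0.156  0.2194] j [-0.07  0.7   0.25  1.61 -0.94  1.56  0.91] t 14.6
0.7 [-0.0307  0.0043  0.0329] [ 0.097  -0.3625  0.1385] [ 0.505 -0.024  0.19 ]
1.1 [-0.0047  0.0077  0.0235] [ 0.097  -0.3625  0.1385] [ 0.505 -0.021  0.165]
1.4 [0.0066 0.005  0.0084] [ 0.0727 -0.2719  0.1039] [ 0.504 -0.015  0.154]
1.6 [0.0066 0.0023 0.0014] [ 0.0485 -0.1813  0.0692] [ 0.503 -0.01   0.15 ]
1.8 [ 0.0028 -0.0019 -0.0068] [ 0.0485 -0.1813  0.0692] [ 0.502 -0.003  0.154]
2.0 [ 0.0028 -0.0019 -0.0068] [ 0.0485 -0.1813  0.0692] [0.5   0.004 0.157]
2.2 [-0.0012 -0.0038 -0.009 ] [ 0.0485 -0.1813  0.0692] [0.499 0.011 0.163]
```

Call:
arm_command --targets '[[[-0.008, -0.014, -0.01, 0.026, -0.029, -0.007], [-0.008, -0.014, -0.01, 0.026, -0.029, -0.007], [-0.008, -0.014, -0.01, 0.026, -0.029, -0.007], [-0.008, -0.014, -0.01, 0.026, -0.029, -0.007], [-0.008, -0.014, -0.01, 0.026, -0.029, -0.007], [-0.008, -0.014, -0.01, 0.026, -0.029, -0.007], [-0.008, -0.014, -0.01, 0.026, -0.029, -0.007], [-0.008, -0.014, -0.01, 0.026, -0.029, -0.007], [-0.008, -0.014, -0.01, 0.026, -0.029, -0.007], [-0.008, -0.014, -0.01, 0.026, -0.029, -0.007]]]'

```text
clock: 15.85
position: [0.5026, -0.0202, 0.2328]
ee_rot: [-1.211, -2.151, -0.274]
force: [0.1, -0.1, -1.7]
width: 0.634
gripper_force: 20.0
```

Call:
arm_command --targets '[[[-0.007, 0.001, 0.008, 0.024, -0.091, 0.035], [-0.007, 0.001, 0.008, 0.024, -0.091, 0.035], [-0.007, 0.001, 0.008, 0.024, -0.091, 0.035], [-0.007, 0.001, 0.008, 0.024, -0.091, 0.035], [0, 0, 0, 0, 0, 0]]]'

```text
clock: 16.48
position: [0.5033, -0.0259, 0.1908]
ee_rot: [-1.431, -2.336, 0.117]
force: [-0.4, 0.2, -1.9]
width: 0.637
gripper_force: 20.0
```

```bash
python3 - <<'E'
from s5 import *
p,N=pour(M,np.radians(100),np.radians(275),1.1,.035,.15); rows(p,N[:,0],N[:,2],5)
p,N=pour(M,np.radians(100),np.radians(275),1.4,.035,.13); rows(p,N[:,0],N[:,2],9)
E
```

```text
row x 5 : [0.0001 0.0024 0.0048] [ 0.0193 -0.0721  0.0271] | total [-0.0038  0.0107  0.0242] [ 0.0967 -0.3603  0.1354]
mid [ 0.5  -0.02  0.18]
pos [ 0.5033 -0.0259  0.1908] j [-0.27  0.56  0.46  1.66 -0.31  1.4   0.77] t 16.475
row x 9 : [0.0011 0.002  0.0037] [ 0.0188 -0.0703  0.0266] | total [-0.0013  0.0154  0.0347] [ 0.1691 -0.6323  0.2392]
mid [ 0.5  -0.02  0.18]
pos [ 0.5033 -0.0259  0.1908] j [-0.27  0.56  0.46  1.66 -0.31  1.4   0.77] t 16.475
```

Call:
arm_command --targets '[[[0.001, 0.002, 0.004, 0.019, -0.07, 0.027], [0.001, 0.002, 0.004, 0.019, -0.07, 0.027], [0.001, 0.002, 0.004, 0.019, -0.07, 0.027], [0.001, 0.002, 0.004, 0.019, -0.07, 0.027], [0.001, 0.002, 0.004, 0.019, -0.07, 0.027], [0.001, 0.002, 0.004, 0.019, -0.07, 0.027], [0.001, 0.002, 0.004, 0.019, -0.07, 0.027], [0.001, 0.002, 0.004, 0.019, -0.07, 0.027], [0.001, 0.002, 0.004, 0.019, -0.07, 0.027], [0, 0, 0, 0, 0, 0]]]'

```text
clock: 17.73
position: [0.5033, -0.0179, 0.1503]
ee_rot: [1.698, 2.404, -0.899]
force: [0.1, -0.2, -1.8]
width: 0.637
gripper_force: 20.0
```

```bash
python3 - <<'E'
from s5 import *
p,N=pour(M,np.radians(100),np.radians(275),1.7,.035,.12); rows(p,N[:,0],N[:,2],10)
print('force',arm.observe()['force'])
s=grab('scene'); cv2.imwrite('pics/s3.png',cv2.resize(s['pixels'][140:260,200:360,::-1],(800,600)))
E
```

```text
row x 10 : [ 0.0008  0.     -0.0008] [ 0.0065 -0.0275  0.0101] | total [ 0.0092  0.0009 -0.0066] [ 0.0655 -0.2749  0.1011]
mid [ 0.5  -0.01  0.15]
pos [ 0.5033 -0.0179  0.1503] j [-0.77  0.66  0.66  1.79  0.08  1.18  0.15] t 17.725
force [ 0.0931965  -0.21093058 -1.76700189]
```

View pics/s3.png

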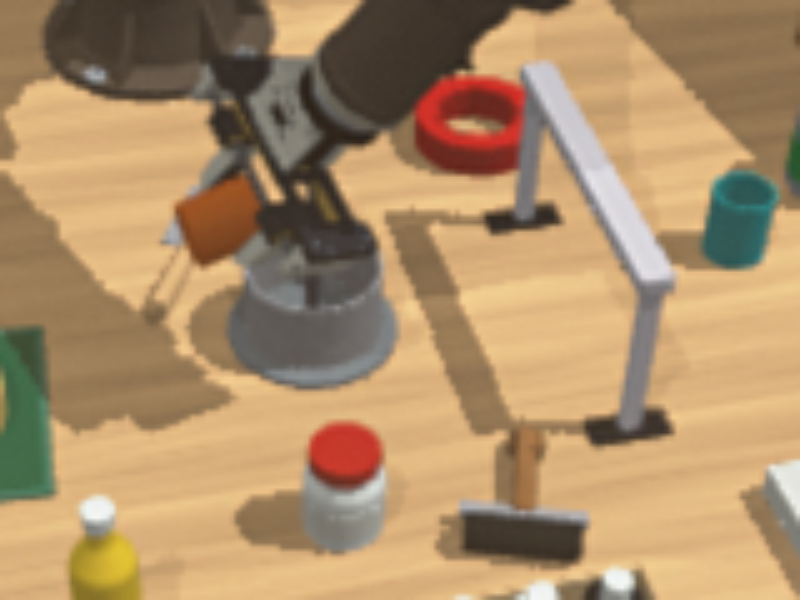

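The cup at (215,220) is almost horizontal at the pot's -y rim, mouth towards the pot, and nothing is touching. Now the slow tilt.

Call:
arm_command --targets '[[[0.001, 0, -0.001, 0.007, -0.028, 0.01], [0.001, 0, -0.001, 0.007, -0.028, 0.01], [0.001, 0, -0.001, 0.007, -0.028, 0.01], [0.001, 0, -0.001, 0.007, -0.028, 0.01], [0.001, 0, -0.001, 0.007, -0.028, 0.01], [0.001, 0, -0.001, 0.007, -0.028, 0.01], [0.001, 0, -0.001, 0.007, -0.028, 0.01], [0.001, 0, -0.001, 0.007, -0.028, 0.01], [0.001, 0, -0.001, 0.007, -0.028, 0.01], [0, 0, 0, 0, 0, 0]]]'

```text
clock: 19.02
position: [0.5026, -0.0061, 0.1531]
ee_rot: [1.588, 2.139, -1.111]
force: [0.5, -0.6, -2.2]
width: 0.631
gripper_force: 20.0
```

```bash
python3 - <<'E'
from s5 import *
s=arm.observe();print('force',s['force'],'cup tilt',np.arccos((R.from_rotvec(s['ee_rot']).as_matrix()@M.T)[2,2]))
for t in(1.9,2.1):
    p,N=pour(M,np.radians(100),np.radians(275),t,.035,.12); rows(p,N[:,0],N[:,2],10)
E
```

```text
force [ 0.49617714 -0.56929995 -2.24773797] cup tilt 1.6772788291048242
row x 10 : [ 0.0003 -0.0002 -0.0006] [ 0.0052 -0.0202  0.0079] | total [ 0.0034 -0.0017 -0.0056] [ 0.0524 -0.2016  0.0789]
mid [ 0.5  -0.    0.15]
pos [ 0.5026 -0.0061  0.1531] j [-0.94  0.78  0.74  1.79  0.2   1.21 -0.06] t 19.025
row x 10 : [ 0.0005 -0.0004 -0.0013] [ 0.0101 -0.0383  0.0148] | total [ 0.0077 -0.0029 -0.0118] [ 0.1011 -0.3827  0.1483]
mid [0.5  0.   0.16]
pos [ 0.5026 -0.0061  0.1531] j [-0.94  0.78  0.74  1.79  0.2   1.21 -0.06] t 19.025
```

Call:
arm_command --targets '[[[0, 0, -0.001, 0.005, -0.02, 0.008], [0, 0, -0.001, 0.005, -0.02, 0.008], [0.001, -0.001, -0.001, 0.005, -0.02, 0.008], [0, 0, -0.001, 0.008, -0.03, 0.012], [0.001, 0, -0.001, 0.01, -0.04, 0.015], [0.001, -0.001, -0.001, 0.01, -0.04, 0.015], [0.001, 0, -0.002, 0.015, -0.06, 0.022], [0.001, 0, -0.002, 0.015, -0.06, 0.022], [0.001, 0, -0.002, 0.015, -0.06, 0.022], [0, 0, 0, 0, 0, 0]]]'

```text
clock: 20.27
position: [0.5011, 0.0072, 0.1557]
ee_rot: [1.419, 1.758, -1.343]
force: [0.0, -0.3, -0.8]
width: 0.631
gripper_force: 20.0
```

Call:
arm_command --targets '[[[0, 0, 0, 0, 0, 0], [0, 0, 0, 0, 0, 0], [0, 0, 0, 0, 0, 0], [0, 0, 0, 0, 0, 0], [0, 0, 0, 0, 0, 0]]]'

```text
clock: 20.9
position: [0.5013, 0.0061, 0.1568]
ee_rot: [1.424, 1.758, -1.34]
force: [-0.4, 0.6, 0.2]
width: 0.635
gripper_force: 20.0
```

```bash
python3 - <<'E'
from s5 import *
s=arm.observe();print('force',s['force'],'cup tilt',np.arccos((R.from_rotvec(s['ee_rot']).as_matrix()@M.T)[2,2]))
p,N=pour(M,np.radians(100),np.radians(275),2.3,.035,.135); rows(p,N[:,0],N[:,2],6)
s=grab('scene'); cv2.imwrite('pics/s4.png',cv2.resize(s['pixels'][140:260,200:360,::-1],(800,600)))
E
```

```text
force [-0.43117698  0.58974246  0.16638501] cup tilt 2.060348633151334
row x 6 : [-0.0018 -0.0015 -0.0021] [ 0.0102 -0.036   0.0139] | total [-0.0093 -0.0091 -0.0136] [ 0.0614 -0.2162  0.0834]
mid [0.5  0.01 0.17]
pos [0.5013 0.0061 0.1568] j [-1.09  1.01  0.82  1.76  0.29  1.3  -0.28] t 20.9
```

View pics/s4.png

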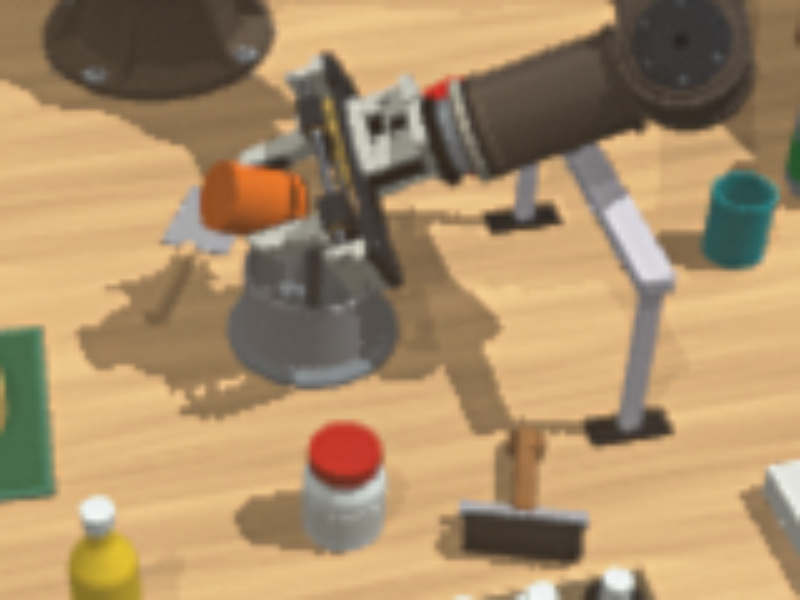

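```bash
cat > s6.py <<'E'
from s5 import *
OB=[(.709,.021,.034,.087),(.774,-.168,.027,.142),(.479,.459,.03,.072),(.261,.275,.064,.038),(.531,-.284,.064,.042),(.406,.569,.042,.092),(.416,-.564,.042,.077),(.754,.161,.05,.034),(.70,.17,.03,.03),(.40,.0,.06,.03),(.45,-.05,.05,.03)]
def clr2(p,N):
    X=ALL@N.T+p; d=clear(p,N)
    for x,y,r,h in OB: d=min(d,np.maximum(np.hypot(X[:,0]-x,X[:,1]-y)-r,X[:,2]-h).min(), (np.hypot(p[0]-x,p[1]-y)-r-.03))
    return min(d,np.hypot(*(p[:2]-MILL))-.105)
q0=np.array([-.07,.7,.25,1.61,-.94,1.56,.91]); r=[]
for x in np.arange(.4,.72,.04):
  for y in np.arange(-.2,.2,.04):
    for az in range(60,160,15):
      p=np.array([x,y,.046]); N=rz(np.radians(az-110))@M; c=clr2(p,N)
      if abs(y+.286)<.16 and abs(x-.531)<.14: continue
      if c<.02: continue
      q,e=ik(p,N,q0,.12)
      if e<.003: r.append((c,x,y,az,q.round(2)))
r.sort(key=lambda a:-a[0]); print(len(r))
for a in r[:10]: print(*a)
E
OMP_NUM_THREADS=1 python3 s6.py; python3 - <<'E'
from s5 import *
for t,lz,n in((1.3,.14,7),(.6,.20,14)):
    p,N=pour(M,np.radians(100),np.radians(275),t,.035,lz); rows(p,N[:,0],N[:,2],n)
E
```

```text
17
0.022910527266440207 0.5599999999999999 -0.12 90 [ 0.36  1.03  0.33  1.53 -0.99  1.51  1.19]
0.022910527266440207 0.5999999999999999 -0.12 90 [ 0.36  1.06  0.3   1.44 -1.    1.53  1.12]
0.022910527266440207 0.5999999999999999 -0.07999999999999999 90 [ 0.32  1.03  0.27  1.5  -1.02  1.47  1.11]
0.022910527266440203 0.5599999999999999 -0.12 60 [ 0.68  0.92 -0.03  1.87 -1.2   1.03  1.15]
0.022910527266440203 0.5999999999999999 -0.12 60 [ 0.64  0.93 -0.04  1.79 -1.2   1.03  1.08]
0.022910527266440203 0.5999999999999999 -0.12 75 [ 0.43  0.99  0.23  1.62 -1.12  1.34  1.1 ]
0.022910527266440203 0.5999999999999999 -0.07999999999999999 75 [ 0.35  0.98  0.28  1.69 -1.2   1.33  1.14]
0.022910527266440203 0.6399999999999999 -0.12 60 [ 0.6   0.95 -0.03  1.72 -1.2   1.04  1.01]
0.022910527266440203 0.6399999999999999 -0.07999999999999999 60 [ 0.62  0.95 -0.15  1.77 -1.2   0.93  1.01]
0.022910527266440203 0.6399999999999999 -0.07999999999999999 75 [ 0.35  1.    0.23  1.6  -1.18  1.31  1.05]
row x 7 : [-0.0029 -0.0002  0.002 ] [-0.026   0.0987 -0.0373] | total [-0.0147  0.0018  0.0189] [-0.1818  0.6907 -0.2611]
mid [ 0.5  -0.    0.16]
pos [0.5013 0.0061 0.1568] j [-1.09  1.01  0.82  1.76  0.29  1.3  -0.28] t 20.95
row x 14 : [-0.0032 -0.0015 -0.0015] [-0.0252  0.0947 -0.0359] | total [-0.0468 -0.0098  0.0109] [-0.3524  1.3253 -0.5025]
mid [ 0.5  -0.    0.18]
pos [0.5013 0.0061 0.1568] j [-1.09  1.01  0.82  1.76  0.29  1.3  -0.28] t 20.95
```

Call:
arm_command --targets '[[[-0.003, 0, 0.002, -0.026, 0.099, -0.037], [-0.003, 0, 0.002, -0.026, 0.099, -0.037], [-0.003, 0, 0.002, -0.026, 0.099, -0.037], [-0.003, 0, 0.002, -0.026, 0.099, -0.037], [-0.003, 0, 0.002, -0.026, 0.099, -0.037], [-0.003, 0, 0.002, -0.026, 0.099, -0.037], [-0.003, 0, 0.002, -0.026, 0.099, -0.037]]]'

```text
clock: 21.82
position: [0.5057, -0.0179, 0.1617]
ee_rot: [-1.724, -2.502, 0.797]
force: [-0.3, 0.7, -1.3]
width: 0.633
gripper_force: 20.0
```

```bash
python3 - <<'E'
from s5 import *
p,N=pour(M,np.radians(100),np.radians(275),.6,.035,.20); rows(p,N[:,0],N[:,2],8)
E
```

```text
row x 8 : [-0.0006 -0.0019 -0.004 ] [-0.0208  0.0788 -0.0303] | total [-0.0141 -0.0158 -0.0273] [-0.1663  0.63   -0.2428]
mid [ 0.5  -0.02  0.18]
pos [ 0.5057 -0.0179  0.1617] j [-0.7   0.61  0.63  1.77  0.04  1.2   0.24] t 21.825
```

Call:
arm_command --targets '[[[-0.001, -0.002, -0.004, -0.021, 0.079, -0.03], [-0.001, -0.002, -0.004, -0.021, 0.079, -0.03], [-0.001, -0.002, -0.004, -0.021, 0.079, -0.03], [-0.001, -0.002, -0.004, -0.021, 0.079, -0.03], [-0.001, -0.002, -0.004, -0.021, 0.079, -0.03], [-0.001, -0.002, -0.004, -0.021, 0.079, -0.03], [-0.001, -0.002, -0.004, -0.021, 0.079, -0.03], [-0.001, -0.002, -0.004, -0.021, 0.079, -0.03]]]'

```text
clock: 22.82
position: [0.5055, -0.0271, 0.1964]
ee_rot: [-1.377, -2.292, 0.01]
force: [0.3, 0.6, -1.0]
width: 0.635
gripper_force: 20.0
```

```bash
python3 - <<'E'
from s5 import *
N=rz(np.radians(-20))@M
rows([.59,-.10,.2],N[:,0],N[:,2],10)
t=grab('scene'); cv2.imwrite('pics/s5.png',cv2.resize(t['pixels'][170:230,240:320,::-1],(800,600),interpolation=cv2.INTER_CUBIC))
E
```

```text
row x 10 : [-0.0072  0.0058 -0.0067] [-0.0528  0.0603  0.0272] | total [-0.0926  0.0333 -0.0526] [-0.5279  0.6035  0.272 ]
mid [ 0.55 -0.06  0.2 ]
pos [ 0.5055 -0.0271  0.1964] j [-0.2   0.58  0.43  1.63 -0.37  1.45  0.84] t 22.825
```

View pics/s5.png

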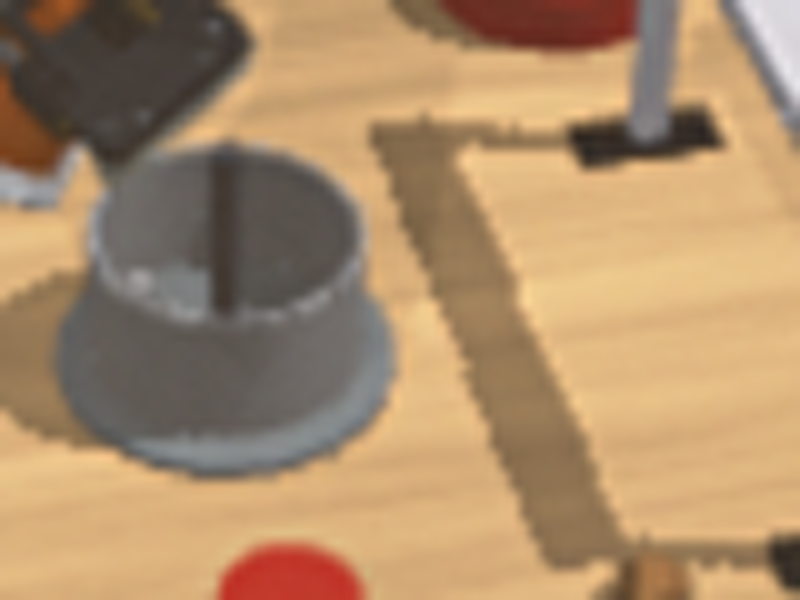

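The pot's floor is partly visible, with a ball at about (140,280), and no balls lie on the bench. Moving the cup to the placing spot and looking from above.

Call:
arm_command --targets '[[[-0.007, 0.006, -0.007, -0.053, 0.06, 0.027], [-0.007, 0.006, -0.007, -0.053, 0.06, 0.027], [-0.007, 0.006, -0.007, -0.053, 0.06, 0.027], [-0.007, 0.006, -0.007, -0.053, 0.06, 0.027], [-0.007, 0.006, -0.007, -0.053, 0.06, 0.027], [-0.007, 0.006, -0.007, -0.053, 0.06, 0.027], [-0.007, 0.006, -0.007, -0.053, 0.06, 0.027], [-0.007, 0.006, -0.007, -0.053, 0.06, 0.027], [-0.007, 0.006, -0.007, -0.053, 0.06, 0.027], [-0.007, 0.006, -0.007, -0.053, 0.06, 0.027]]]'

```text
clock: 24.12
position: [0.5926, -0.0993, 0.2031]
ee_rot: [-1.647, -1.648, -0.855]
force: [0.2, 0.2, -1.6]
width: 0.636
gripper_force: 20.0
```

```bash
python3 - <<'E'
from s5 import *
N=rz(np.radians(-20))@M
rows([.59,-.10,.048],N[:,0],N[:,2],6)
s=arm.observe()
t=grab('top');c=cloud(t)
cv2.imwrite('pics/t5.png',cv2.resize(t['pixels'][160:250,215:335,::-1],(800,600),interpolation=cv2.INTER_CUBIC))
E
```

```text
row x 6 : [-0.0212 -0.0005  0.0148] [0.0004 0.0008 0.0003] | total [-0.1271 -0.0031  0.089 ] [0.0021 0.0046 0.0017]
mid [ 0.59 -0.1   0.13]
pos [ 0.5926 -0.0993  0.2031] j [ 0.29  0.77  0.35  1.55 -0.96  1.64  0.97] t 24.125
```

View pics/t5.png

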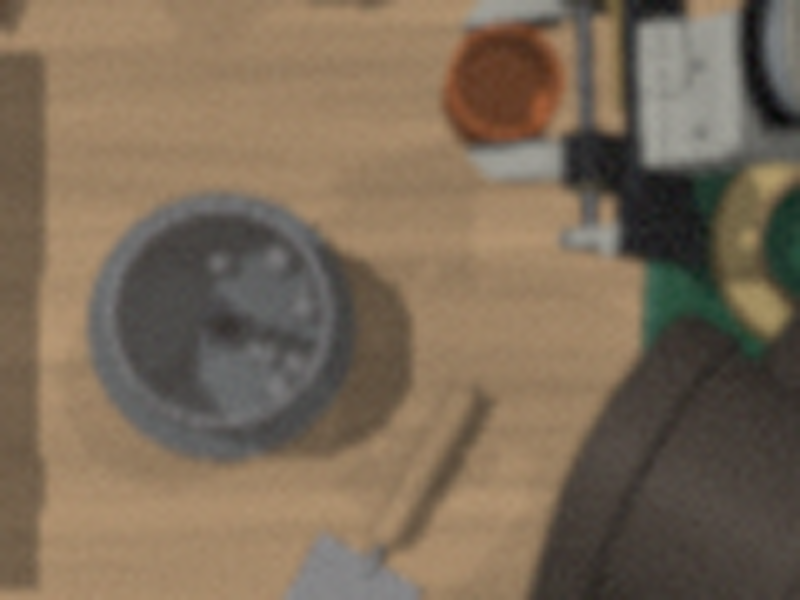

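From above, the cup at (503,82) is empty. Six balls lie in the pot, at about (218,262), (275,255), (303,305), (260,345), (295,368) and (275,385). Lowering the cup.

Call:
arm_command --targets '[[[-0.021, 0, 0.015, 0, 0.001, 0], [-0.025, -0.001, 0.018, 0, 0.001, 0], [-0.025, -0.001, 0.018, 0, 0.001, 0], [-0.025, -0.001, 0.018, 0, 0.001, 0], [-0.018, 0, 0.012, 0, 0, 0], [-0.008, 0, 0.006, 0, 0, 0], [-0.003, 0, 0.002, 0, 0, 0], [0, 0, 0, 0, 0, 0]]]'

```text
clock: 25.18
position: [0.5906, -0.0985, 0.0506]
ee_rot: [-1.642, -1.648, -0.858]
force: [0.6, -0.3, -1.2]
width: 0.634
gripper_force: 20.0
```

```bash
python3 - <<'E'
from s5 import *
N=rz(np.radians(-20))@M
rows([.59,-.10,.045],N[:,0],N[:,2],2)
print(arm.observe()['force'])
E
```

```text
row x 2 : [-0.0027 -0.0003  0.001 ] [0.0009 0.0007 0.0023] | total [-0.0054 -0.0007  0.0019] [0.0018 0.0014 0.0047]
mid [ 0.59 -0.1   0.05]
pos [ 0.5906 -0.0985  0.0506] j [ 0.32  0.97  0.31  1.59 -1.01  1.49  1.16] t 25.175
[ 0.57655185 -0.32297794 -1.19237692]
```

Call:
arm_command --targets '[[[-0.002, 0, 0.001, 0, 0, 0], [-0.002, 0, 0.001, 0, 0, 0], [-0.001, 0, 0.001, 0, 0, 0], [0, 0, 0, 0, 0, 0]]]'

```text
clock: 25.68
position: [0.5905, -0.0989, 0.0448]
ee_rot: [-1.642, -1.647, -0.859]
force: [-0.3, -2.2, 4.3]
width: 0.636
gripper_force: 20.0
```

Call:
arm_command --targets '[[[0, 0, 0, 0, 0, 0], [0, 0, 0, 0, 0, 0], [0, 0, 0, 0, 0, 0], [0, 0, 0, 0, 0, 0], [0, 0, -0.02, 0, 0, 0], [0, 0, -0.03, 0, 0, 0], [0, 0, -0.04, 0, 0, 0], [0, 0, -0.04, 0, 0, 0], [0, 0, -0.04, 0, 0, 0], [0, 0, 0, 0, 0, 0]]]' --jaw 0.085

```text
clock: 26.92
position: [0.5895, -0.243, 0.1438]
ee_rot: [-1.65, -1.649, -0.858]
force: [-0.1, -0.0, -0.1]
width: 0.927
gripper_force: 0.0
```

```bash
python3 - <<'E'
from s5 import *
s=arm.observe();print(s['position'],s['clock'],s['force'])
w=grab('wrist')
cv2.imwrite('pics/w9.png',w['pixels'][:,:,::-1])
E
```

```text
[ 0.58952068 -0.24300538  0.14376227] 26.925 [-0.05547935 -0.02887914 -0.11833038]
```

View pics/w9.png

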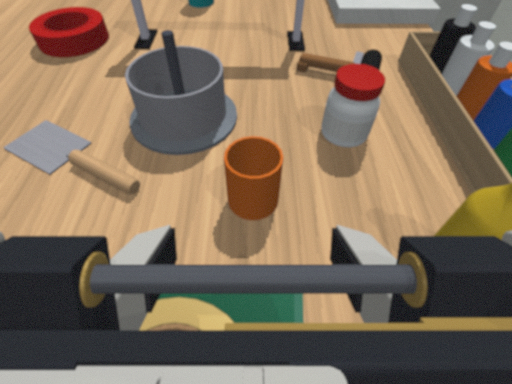

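The cup stands upright and empty at (253,178), the roll is on the mat at (185,315), and the arm touches nothing. Handing in.

```bash
python3 -c "
from cell import arm
print(arm.sign_off())"
```

```text
the job is handed in; nothing more can be done
None
```

I handed the job in at about 27 s of the 72 s: the tape roll lies flat on the mat, all six balls are in the mill's pot and the empty cup stands upright on the bench; the sign-off gave no verdict.

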